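Dress the edge of a clamped scraper with a palm file

ROBOT

A 7-joint arm with a two-finger parallel gripper is mounted at the origin on the work surface. World frame = base frame: x ahead of the robot, y to its left, z up, the work surface at z = 0. Lengths are in m, angles in rad, forces in N, time in s.
With the tool pointing down it reaches from about 0.425 to 1.025 m from the base axis. Payload 3.6 kg.
Tool frame: the origin (TCP) lies on the centre line of the jaws, within the pads' length; the fingertips stand 8 mm ahead of it and the grasp point (between the pads) lies 11 mm behind it; z points along the fingers, y is the direction in which the jaws open and shut (so a half turn about z gives the same grasp; the last joint's range is limited). The gripper opens to 85 mm and grips with 20 to 120 N. Pads are 22 mm wide; open, the fingers measure 114 mm over their backs; the gripper's body (76 mm by 85 mm) begins 54 mm behind the grasp point. The pads swing forward as they close: fully open they stand 13 mm farther back than shut.
Start: joints at [-0.093, 0.591, 0.048, 1.609, -0.033, 0.943, -0.034], TCP at [0.725, 0, 0.239] pointing down, gripper open.
Joint ranges: [-2.69, 2.69], [-0.47, 2.24], [-1.27, 1.36], [0.19, 2.51], [-1.53, 4.68], [0.08, 2.07], [-3.09, 3.09]. Speed limits (rad/s): [2.57, 2.57, 3.14, 3.14, 3.14, 3.14, 3.14].

INTERFACE

Orientations are given as a unit quaternion [x, y, z, w].
In Python, from cell import robot, vision, workorder gives the robot as it stands.
- The arm moves only by the tool apply_moves, never from a script. Its argument "commands" is a list of rows, each a list of 3 entries, a list of its own where there are three numbers: the shift along the tool's x, y, z as a fraction of full scale, then the turn, a rotation vector about the tool's x, y, z as a fraction of full scale, then the finger opening in mm, from 0 to 85.4. In form: [[[tx, ty, tz], [ax, ay, az], jaw], ...]. A call has 1 to 12 rows; each row shifts and turns the commanded pose from where the row before left it, along the tool's axes as they then stand; what a row does not reach is not made up. Full scale, the value 1, is 100 mm for a shift and 180 degrees for a turn. A row lasts 1/8 s, in which the tool goes at most 62.5 mm and 10.7 degrees, less where a joint would pass 70% of its speed; a pose out of reach is approached as far as the arm can. A call with a number of a shift or a turn outside -1 to 1 is refused whole. A call with a gripper value outside its range is refused whole. The fingers move at their own pace and stop on an object; the grip force is fixed at half the most. Time passes only in rows, so rows that do not move let the fingers close. It gives the time, the measured TCP pose, the force and the opening at its end, in the units of the state.
- robot.get_obs(): the state, without advancing time (a new reading comes with each control period).
- vision.capture(name): name is "scene" or "side" or "wrist"; returns a dict with "image" (420x560x3 uint8, red, green, blue), "z_map" (420x560 float32, m along the optical axis (not along the pixel's ray), 0 where there is no reading), "intrinsics" (3x3 intrinsics, pixels), "pose" (4x4, takes a point from camera to world coordinates). Camera axes: x right, y down, z forward; pixel columns grow to the right and rows downward; lengths in m; the calibration is good to about 2 mm. A picture is of the moment at which its call begins.
- workorder.sign_off(): hands the job in, once; it reports no verdict.
The state is a dict: "clock": time; "joint_pos": joint angles; "qd": joint speeds; "tau": joint torques, N m; "tool_pos": TCP position; "ee_rot": TCP orientation; "force": force on the tool from outside, world axes, zero at the start; "torque": the same for the moment, N m; "grip_width": finger opening in m.
Only numpy, scipy, OpenCV 4.12 (cv2) and the standard library are available. Lean on these libraries where they do the work, as an engineer would, in place of code of your own. Each camera call takes 0.05 s, during which the arm holds its last target.

TASK

The kitchen scraper in the little vise has a fine burr along its upper edge. Take the file from the sheet pan and give the edge three full forward strokes away from you, one on its left third, one on the middle and one on the right third in that order, with a light steady pressure, lifting the file clear for every return because dragging it back turns the burr over. Then lay the file gently back flat in the pan, let go, and leave the other things where they are.

Things in the scene. Friction and masses are not known exactly. Their poses are not given: they have to be found in the camera images.
- vise: Grey suction-base vise, fixed to the counter, holding the scraper. Origin on the counter under the centre of its jaws; base 148 mm across, jaw tops 120 mm up, jaws 80 mm wide (y), 76 mm over their backs (x); T-bar screw out 120 mm to -x. x points forward, away from the robot (yaw within 0.35 rad), square across the blade: the stroke direction. y runs along the edge, +y being the robot's left. z up.
- jaws (a point): Centre of the jaw opening at jaw-top level, axes as the vise's. The scraper stands here handle down: above the dark wood handle a thin steel blade 84 mm wide (y), 1.6 mm thick, 50 mm tall rises upright straight over this point. Its level upper edge, y -42 to +42 mm, lies 60 to 72 mm above this point: how high it was clamped differs each time, so find it by touch.
- blade (a joint): How far the springy blade is bowed, rad: 0 unloaded, positive when its edge is pushed forward (+x of the vise), as the friction of a forward stroke does (0.01 to 0.07 in good filing), negative when dragged back. A push of 1.2 N on the edge bows it 0.01 rad (0.5 mm). The file bites at 4 to 12 N of pressure on the edge (friction 0.5 to 0.7); over 25 N the blade buckles.
- file_grip (a point): Centre of the palm file's grip, half-way along the file and 34 mm above its flat underside (the cutting face). The grip is a black bar 100 mm long (x), 22 mm wide (y), 24 mm tall, over the file on two pillars. x points to the file's rounded toe, which lies away from the robot at the start (yaw within 0.5 rad) and goes first in the stroke; z up.
- file: The palm file: a dark steel flat file 150 mm long (x), 28 mm wide (y), 6 mm thick, under the bar grip, 46 mm tall in all, 0.25 to 0.4 kg. Origin at the centre of its underside, axes as the grip's.
- pan: Low aluminium sheet pan, fixed, 250 mm (x) by 170 mm (y), rim 22 mm high, walls and floor 3 mm. Origin at the centre of its underside on the counter. The file lies flat near its middle.
- bowl: Loose steel bowl, 140 mm across, 60 mm tall, on the counter beyond the work; origin under its centre.
- saltjar: Loose glass jar, 64 mm across, 100 mm tall, on the counter to the left; origin under its centre.
- soap: Loose clear soap bottle, 60 mm across, 170 mm tall, on the counter to the right; origin under its centre.
Things that resemble listed ones, but are neither listed nor needed, are in the scene too. Of the things like the soap, leave any that is blue; of the rest the smaller one is meant.

How it is judged:
On the way, in this order (a step that is already met when the one before it is completed fails the run):
1. the file is picked up, clear of its pan (z of file_grip in the frame of pan above 0.075 m and contact force between file and pan below 0.05 N), for 0.1 s.
2. left third: the file bears on the edge with over 2.5 N and is being pushed forward (blade bowed forward over 0.006 rad) while its front part is on the edge (its middle over 20 mm short of it) (contact force between file and vise above 2.5 N and y of file_grip in the frame of jaws between 0.014 and 0.042 m and angle between the x axis of file_grip and the x axis of jaws, either way round below 0.35 rad and value of joint blade above 0.006 rad and x of file_grip in the frame of jaws below -0.02 m), for 0.05 s.
3. left third: still bearing and pushed forward when its rear part is on the edge (its middle over 20 mm past it) (contact force between file and vise above 2.5 N and y of file_grip in the frame of jaws between 0.014 and 0.042 m and angle between the x axis of file_grip and the x axis of jaws, either way round below 0.35 rad and value of joint blade above 0.006 rad and x of file_grip in the frame of jaws above 0.02 m), for 0.05 s.
4. left third: the file is lifted off the scraper and carried back without touching it (contact force between file and vise below 0.05 N and x of file_grip in the frame of jaws below 0 m), for 0.15 s.
5. middle third: the file bears on the edge with over 2.5 N and is being pushed forward (blade bowed forward over 0.006 rad) while its front part is on the edge (its middle over 20 mm short of it) (contact force between file and vise above 2.5 N and y of file_grip in the frame of jaws between -0.014 and 0.014 m and angle between the x axis of file_grip and the x axis of jaws, either way round below 0.35 rad and value of joint blade above 0.006 rad and x of file_grip in the frame of jaws below -0.02 m), for 0.05 s.
6. middle third: still bearing and pushed forward when its rear part is on the edge (its middle over 20 mm past it) (contact force between file and vise above 2.5 N and y of file_grip in the frame of jaws between -0.014 and 0.014 m and angle between the x axis of file_grip and the x axis of jaws, either way round below 0.35 rad and value of joint blade above 0.006 rad and x of file_grip in the frame of jaws above 0.02 m), for 0.05 s.
7. middle third: the file is lifted off the scraper and carried back without touching it (all of step 4), for 0.15 s.
8. right third: the file bears on the edge with over 2.5 N and is being pushed forward (blade bowed forward over 0.006 rad) while its front part is on the edge (its middle over 20 mm short of it) (contact force between file and vise above 2.5 N and y of file_grip in the frame of jaws between -0.042 and -0.014 m and angle between the x axis of file_grip and the x axis of jaws, either way round below 0.35 rad and value of joint blade above 0.006 rad and x of file_grip in the frame of jaws below -0.02 m), for 0.05 s.
9. right third: still bearing and pushed forward when its rear part is on the edge (its middle over 20 mm past it) (contact force between file and vise above 2.5 N and y of file_grip in the frame of jaws between -0.042 and -0.014 m and angle between the x axis of file_grip and the x axis of jaws, either way round below 0.35 rad and value of joint blade above 0.006 rad and x of file_grip in the frame of jaws above 0.02 m), for 0.05 s.
10. right third: the file is lifted off the scraper (contact force between file and vise below 0.05 N), for 0.15 s.
At the end, for the whole second after the job is handed in: The file lies flat (within 0.08 rad) on the pan's floor, wholly inside the pan (its middle within 60 mm of the pan's centre along x), underside down, at rest and let go; bowl, jar and bottle stand within 30 mm of where they were (z of file in the frame of pan between 0 and 0.007 m and angle between file's own z axis and vertical below 0.08 rad and x of file in the frame of pan between -0.06 and 0.06 m and y of file in the frame of pan between -0.07 and 0.07 m and linear speed of file below 0.02 m/s and distance of each of bowl, saltjar, soap from where it was at the start of the episode below 0.03 m and angle between each of bowl, saltjar, soap's own z axis and vertical below 0.2 rad); the robot touches nothing.
It fails at once if the file is dragged back over the edge: in contact (over 0.5 N) with the blade bowed back by over 0.012 rad (contact force between file and vise above 0.5 N and value of joint blade below -0.012 rad).
It fails at once if the file is pressed on the scraper or vise with over 25 N (contact force between file and vise above 25 N).
It fails at once if the file is dropped: it falls free of the fingers at over 0.5 m/s (linear speed of file above 0.5 m/s and contact force between file and the fingers below 0.1 N).
It fails at once if the file is slammed into the pan (over 100 N) (contact force between file and pan above 100 N).
It fails at once if the bowl, jar or bottle is pushed over 30 mm or tipped (distance of any of bowl, saltjar, soap from where it was at the start of the episode above 0.03 m or angle between any of bowl, saltjar, soap's own z axis and vertical above 0.3 rad).
It also fails if it takes over 72 s, if anything falls off the work surface, if the arm or the gripper's body presses on something with over 40 N, if the wrist force passes 120 N, or if a joint passes its speed limit or range.

## Working session

There is one attempt and no reset: what is moved stays moved. The work goes in short steps, Python scripts to look and compute and a tool call to move; the robot and the scene stay as the last step left them, time stands still between calls to the robot, and variables do not carry over. Pictures are saved under pics/ and viewed, and the job is handed in when it is done.

Besides the shell and the picture viewer there is one more tool, called after ">>>" by a JSON object that holds its "op" and its "data", one argument or row to a line. apply_moves: Moves the arm, as the interface text tells. Shift numbers are shares of 100 mm and turn numbers shares of 180 degrees, none past 1 either way. Its arguments: {"type":"object","properties":{"commands":{"type":"array"}},"required":["commands"]}

```bash
ls; mkdir -p pics
python3 - <<'E'
from cell import robot, vision, workorder
import cv2,numpy as np
o=robot.get_obs(); print({k:np.round(v,4).tolist() for k,v in o.items()})
for n in ["scene","side","wrist"]:
    c=vision.capture(n); cv2.imwrite(f"pics/{n}0.png",cv2.cvtColor(c["image"],cv2.COLOR_RGB2BGR)); np.savez(f"pics/{n}0.npz",**c)
    print(n,np.round(c["intrinsics"],1).tolist(),np.round(c["pose"],3).tolist())
E
```

```text
pics
{'clock': 0.0, 'joint_pos': [-0.0935, 0.5921, 0.0483, 1.6099, -0.0333, 0.9426, -0.0337], 'qd': [-0.0002, -0.001, 0.0002, -0.002, -0.0017, 0.0003, 0.0004], 'tau': [0.0004, -54.8685, 1.5467, -19.8121, 0.0094, 0.0089, -0.0], 'tool_pos': [0.7242, -0.0, 0.2381], 'ee_rot': [0.7071, 0.7071, -0.0008, -0.0007], 'force': [-1.3418, -0.2345, -0.1731], 'torque': [-0.0144, 0.0159, 0.0208], 'grip_width': 0.0855}
scene [[474.4, 0.0, 276.9], [0.0, 474.4, 207.7], [0.0, 0.0, 1.0]] [[0.623, 0.491, -0.609, 1.58], [0.782, -0.401, 0.476, -0.736], [-0.011, -0.773, -0.634, 1.076], [0.0, 0.0, 0.0, 1.0]]
side [[379.8, 0.0, 281.1], [0.0, 379.8, 212.4], [0.0, 0.0, 1.0]] [[0.86, -0.325, 0.394, 0.183], [-0.511, -0.542, 0.667, -0.805], [-0.003, -0.775, -0.632, 0.862], [0.0, 0.0, 0.0, 1.0]]
wrist [[363.2, 0.0, 279.5], [0.0, 363.2, 210.2], [0.0, 0.0, 1.0]] [[1.0, 0.001, -0.002, 0.725], [0.0, -0.95, -0.312, 0.081], [-0.002, 0.312, -0.95, 0.373], [0.0, 0.0, 0.0, 1.0]]
```

View pics/scene0.png

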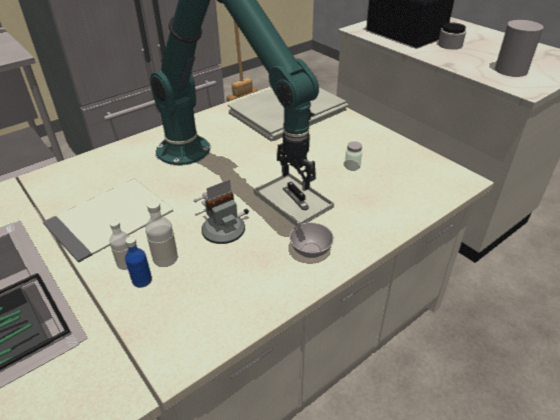

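View pics/side0.png

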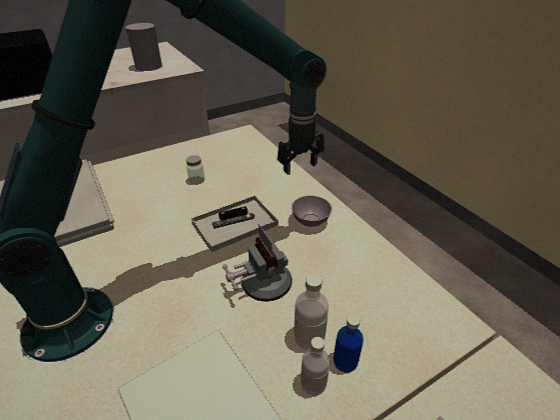

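View pics/wrist0.png

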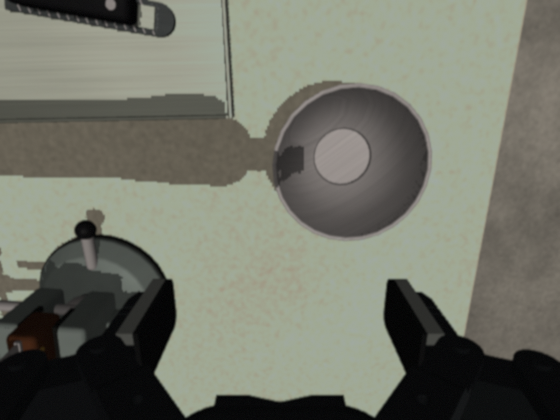

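The pictures show the pan with the file in it (scene ~(295,193), side ~(233,216)) and the vise with its upright blade (scene ~(220,200), side ~(268,250)). The bowl is at scene (311,240) and the salt jar at (354,155). Bottles stand at scene (122,245), (160,238) and a blue one at (139,265). Next I measure from the depth maps.

```bash
cat > h.py <<'E'
import numpy as np,cv2
from cell import robot,vision,workorder
def load(n): return dict(np.load(f"pics/{n}.npz"))
def cloud(c):
    K,T,z=c["intrinsics"],c["pose"],c["z_map"]
    v,u=np.indices(z.shape)
    p=np.stack([(u-K[0,2])/K[0,0]*z,(v-K[1,2])/K[1,1]*z,z],-1)@T[:3,:3].T+T[:3,3]
    p[z<=0]=np.nan
    return p
def save(n,name):
    c=vision.capture(name); np.savez(f"pics/{n}.npz",**c); cv2.imwrite(f"pics/{n}.png",cv2.cvtColor(c["image"],cv2.COLOR_RGB2BGR)); return c
E
python3 - <<'E'
from h import *
for n in ["scene0","side0"]:
    c=load(n);p=cloud(c); i=cv2.cvtColor(c["image"],cv2.COLOR_RGB2BGR)
    b=dict(scene0=[(190,160,150,110)],side0=[(185,170,160,140)])[n][0]
    x,y,w,h=b
    cv2.imwrite(f"pics/{n}_crop.png",cv2.resize(i[y:y+h,x:x+w],None,fx=5,fy=5,interpolation=cv2.INTER_CUBIC)[:600,:800])
    pts=dict(scene0=[(295,193),(220,188),(311,240),(354,155),(122,230),(160,215),(139,250)],side0=[(233,213),(265,238),(312,215),(194,165),(313,285),(315,345),(348,328)])[n]
    for u,v in pts: print(n,(u,v),np.round(p[v,u],3),c["image"][v,u])
E
```

```text
scene0 (295, 193) [0.565 0.14  0.044] [23 20 25]
scene0 (220, 188) [ 0.521 -0.136  0.172] [84 80 79]
scene0 (311, 240) [0.757 0.047 0.01 ] [184 173 169]
scene0 (354, 155) [0.556 0.443 0.075] [180 189 171]
scene0 (122, 230) [ 0.323 -0.415  0.013] [208 212 189]
scene0 (160, 215) [ 0.53  -0.351  0.181] [124 121 114]
scene0 (139, 250) [ 0.568 -0.447  0.127] [ 40  70 124]
side0 (233, 213) [0.553 0.143 0.041] [0 0 0]
side0 (265, 238) [ 0.521 -0.149  0.174] [44 37 38]
side0 (312, 215) [0.806 0.033 0.003] [137 119 118]
side0 (194, 165) [0.529 0.433 0.085] [51 47 45]
side0 (313, 285) [ 0.515 -0.378  0.222] [183 181 155]
side0 (315, 345) [ 0.458 -0.473  0.168] [177 174 154]
side0 (348, 328) [ 0.552 -0.465  0.145] [14 27 49]
```

View pics/scene0_crop.png

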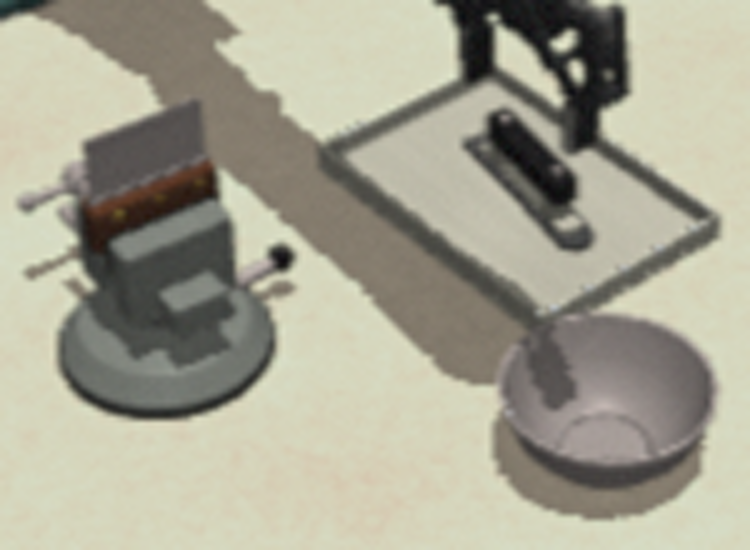

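View pics/side0_crop.png

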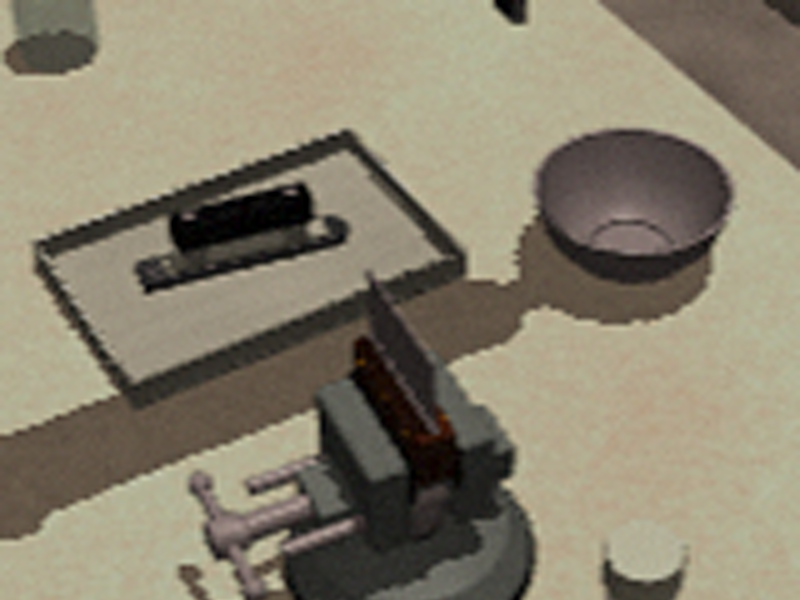

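Run:
```python
from h import *
for n in ["scene0","side0"]:
    c=load(n);p=cloud(c);P=p.reshape(-1,3);im=c["image"].reshape(-1,3).astype(int)
    X,Y,Z=P.T
    # grip bar
    m=(X>.44)&(X<.68)&(Y>.06)&(Y<.22)&(Z>.036)&(Z<.056)&(im.max(1)<50)
    q=P[m][:,:2].astype(np.float32); r=cv2.minAreaRect(q); print(n,"bar",m.sum(),r, "zmax",np.nanpercentile(Z[m],95),q.mean(0))
    # blade
    m=(X>.42)&(X<.62)&(Y>-.22)&(Y<-.06)&(Z>.15)&(Z<.21)
    B=P[m]; print("blade n",len(B),"z",np.percentile(B[:,2],[1,50,99]),"mean",B.mean(0))
    q=B[:,:2]; u,s,vt=np.linalg.svd(q-q.mean(0)); d=vt[0]*np.sign(vt[0][1]); t=(q-q.mean(0))@d
    print(" dir",d,"yaw",np.arctan2(-d[0],d[1]),"t",np.percentile(t,[0.5,99.5]),"mid",q.mean(0)+d*np.mean(np.percentile(t,[0.5,99.5])), "sd",s[1]/len(q)**.5)
    top=B[B[:,2]>np.percentile(B[:,2],85)]; print(" top mean",top.mean(0))
    # pan rim
    m=(X>.38)&(X<.75)&(Y>.0)&(Y<.3)&(Z>.016)&(Z<.026)
    r=cv2.minAreaRect(P[m][:,:2].astype(np.float32)); print(" pan",m.sum(),r)
    # jaws
    m=(X>.42)&(X<.62)&(Y>-.22)&(Y<-.06)&(Z>.112)&(Z<.126)
    r=cv2.minAreaRect(P[m][:,:2].astype(np.float32)); print(" jawtop",m.sum(),r,P[m].mean(0))
```

```text
scene0 bar 107 ((0.5567823052406311, 0.14641594886779785), (0.02064875140786171, 0.09814374148845673), 82.77196502685547) zmax 0.054003338594055574 [0.56465065 0.14370811]
blade n 281 z [0.15066773 0.17325175 0.19620333] mean [ 0.52091456 -0.14352359  0.17325152]
 dir [0.06661761 0.99777858] yaw -0.06666698323546533 t [-0.04185192  0.04330983] mid [ 0.52096312 -0.14279626] sd 0.002537579491921288
 top mean [ 0.52206924 -0.14592953  0.19303565]
 pan 425 ((0.5914102792739868, 0.13306289911270142), (0.21262042224407196, 0.3467496335506439), 81.1412124633789)
 jawtop 222 ((0.5348294377326965, -0.15374097228050232), (0.10166333615779877, 0.06836595386266708), 54.27919387817383) [ 0.54332536 -0.15022368  0.12089426]
side0 bar 155 ((0.5533700585365295, 0.14682690799236298), (0.026393091306090355, 0.09482692927122116), 79.70751190185547) zmax 0.04910920425869744 [0.5520816 0.1431483]
blade n 157 z [0.15063851 0.17276568 0.19086945] mean [ 0.5224439  -0.14926759  0.17184131]
 dir [0.07399274 0.99725878] yaw -0.07406042306381933 t [-0.03926926  0.04389984] mid [ 0.52261521 -0.14695865] sd 0.0007153421615171391
 top mean [ 0.52283172 -0.15038646  0.1890246 ]
 pan 295 ((0.5539975166320801, 0.13556453585624695), (0.2513773739337921, 0.1768161505460739), 0.9531728029251099)
 jawtop 399 ((0.522278368473053, -0.15038424730300903), (0.08955661207437515, 0.07669451087713242), 85.95547485351562) [ 0.5147253  -0.15516423  0.11824159]
```

>>> {"op": "apply_moves", "data": {
  "commands": [
    [[0.292,-0.338,0.06],[0,0,0],85],
    [[0.292,-0.338,0.06],[0,0,0],85],
    [[0.292,-0.338,0.06],[0,0,0],85],
    [[0.292,-0.338,0.06],[0,0,0],85],
    [[0.292,-0.338,0.06],[0,0,0],85]
  ]
}}

```text
clock: 0.78
tool_pos: [0.5547, 0.1468, 0.209]
ee_rot: [0.707, 0.707, -0.0, -0.0]
force: [0.2, 0.8, 0.4]
grip_width: 0.085
```

>>> {"op": "apply_moves", "data": {
  "commands": [
    [[0,0,0],[0,0,0.0555],85],
    [[0,0,0],[0,0,0.0555],85],
    [[0,0,0],[0,0,0.0555],85],
    [[0,0,0],[0,0,0.0555],85],
    [[0,0,0],[0,0,0.0555],85],
    [[0,0,0],[0,0,0.0555],85],
    [[0,0,0],[0,0,0.0555],85],
    [[0,0,0],[0,0,0.0555],85],
    [[0,0,0],[0,0,0.0555],85],
    [[0,0,0],[0,0,0.0455],85]
  ]
}}

```text
clock: 2.02
tool_pos: [0.5557, 0.1461, 0.2091]
ee_rot: [0.997, -0.073, -0.0, 0.0]
force: [0.0, 0.1, 1.0]
grip_width: 0.0854
```

Run:
```python
from h import *
o=robot.get_obs(); print({k:np.round(v,4).tolist() for k,v in o.items()})
c=save("w1","wrist"); print(np.round(c["pose"],3).tolist())
```

```text
{'clock': 2.025, 'joint_pos': [-0.7025, 0.4854, 0.5067, 1.995, -0.3406, 0.7445, -1.7078], 'qd': [-0.2212, 0.0577, 0.3201, 0.0103, -0.2271, 0.0413, -0.8963], 'tau': [1.0642, -41.6921, 5.204, -15.7156, 0.1476, -0.0246, 0.5683], 'tool_pos': [0.5557, 0.1461, 0.2091], 'ee_rot': [0.9973, -0.0729, -0.0003, 0.0001], 'force': [0.0222, 0.0525, 0.9501], 'torque': [0.0002, -0.0301, -0.0676], 'grip_width': 0.0854}
[[-0.145, -0.94, -0.309, 0.635], [-0.989, 0.138, 0.045, 0.136], [-0.0, 0.313, -0.95, 0.343], [0.0, 0.0, 0.0, 1.0]]
```

View pics/w1.png

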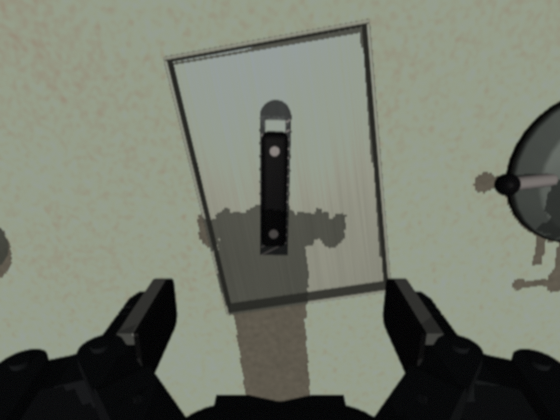

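The file lies upright in this view. The bar runs from (274,132) to (274,254) and the toe is at the top (276,105), pointing away from the robot. Nothing else looks like it: the pan is empty otherwise, so this is the file.

Run:
```python
from h import *
o=robot.get_obs();print(o["tool_pos"],o["ee_rot"])
c=save("w2","wrist");p=cloud(c);im=c["image"].astype(int)
X,Y,Z=p[...,0],p[...,1],p[...,2]
m=(X>.44)&(X<.68)&(Y>.06)&(Y<.22)&(Z>.040)&(Z<.056)&(im.max(2)<60)
m=m.astype(np.uint8);m[270:]=0
n,l,s,_=cv2.connectedComponentsWithStats(m);k=1+np.argmax(s[1:,4]);print(s[k])
q=p[l==k];r=cv2.minAreaRect(q[:,:2].astype(np.float32));print("bar",r,np.percentile(q[:,2],[5,50,95]),q.mean(0))
t=o["tool_pos"]
K,T=c["intrinsics"],c["pose"]
# ray of bar mask centroid region onto top plane z=.049
cc=cv2.minAreaRect(np.argwhere(l==k)[:,::-1].astype(np.float32));print(cc)
d=T[:3,:3]@np.linalg.inv(K)@np.array([*cc[0],1]);print("ray",T[:3,3]+d*(.047-T[2,3])/d[2])
m=(X>.38)&(X<.75)&(Y>0.02)&(Y<.26)&(Z>.016)&(Z<.027);m[290:]=0
print("pan",cv2.minAreaRect(p[m][:,:2].astype(np.float32)))
```

```text
[0.55568902 0.14627093 0.20897425] [ 9.97246901e-01 -7.41517724e-02 -2.91070432e-04  2.21621574e-04]
[ 261  133   27  114 2786]
bar ((0.5546013116836548, 0.1525496393442154), (0.022020572796463966, 0.09890405088663101), 80.68296813964844) [0.0446526  0.04843037 0.0498171 ] [0.55696245 0.15226016 0.04806669]
((274.0, 189.5), (113.0, 26.0), 90.0)
ray [0.55730357 0.15189964 0.047     ]
pan ((0.5529648065567017, 0.1396799385547638), (0.2478008270263672, 0.17065417766571045), 1.1110992431640625)
```

>>> {"op": "apply_moves", "data": {
  "commands": [
    [[0,-0.03,0.4],[0,0,0.005],85],
    [[0,0,0.4],[0,0,0],85],
    [[0,0,0.4],[0,0,0],85],
    [[0,0,0.35],[0,0,0],85],
    [[0,0,0.2],[0,0,0],85],
    [[0,0,0.08],[0,0,0],85],
    [[0,0,0],[0,0,0],85]
  ]
}}

```text
clock: 3.0
tool_pos: [0.5565, 0.1489, 0.0262]
ee_rot: [0.997, -0.078, -0.0, -0.0]
force: [-0.3, -0.2, 0.9]
grip_width: 0.0852
```

Run:
```python
from h import *
o=robot.get_obs();print(o["tool_pos"],o["ee_rot"],o["force"])
save("w3","wrist")
```

```text
[0.55646499 0.14892506 0.02619897] [ 9.96951083e-01 -7.80288564e-02 -1.81334428e-04 -4.45208296e-05] [-0.25379849 -0.19525234  0.92339065]
```

View pics/w3.png

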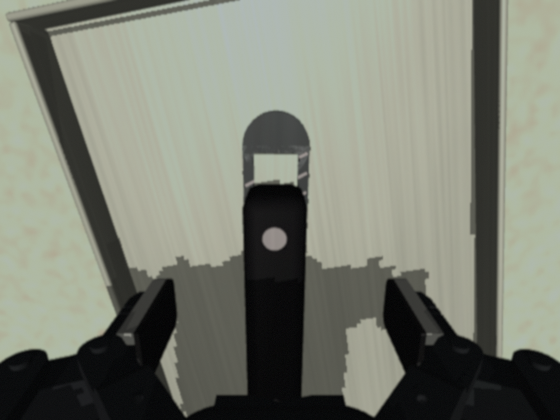

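The bar sits between the open fingers: its axis is at column ~274 and the finger midpoint is at ~280. I close the fingers now.

>>> {"op": "apply_moves", "data": {
  "commands": [
    [[0,0,0],[0,0,0],50],
    [[0,0,0],[0,0,0],30],
    [[0,0,0],[0,0,0],15],
    [[0,0,0],[0,0,0],5],
    [[0,0,0],[0,0,0],5],
    [[0,0,0],[0,0,0],5],
    [[0,0,0],[0,0,0],5]
  ]
}}

```text
clock: 3.92
tool_pos: [0.5567, 0.1494, 0.0268]
ee_rot: [0.997, -0.078, 0.0, -0.0]
force: [-0.5, 1.2, 5.1]
grip_width: 0.0211
```

>>> {"op": "apply_moves", "data": {
  "commands": [
    [[0,0,-0.05],[0,0,0],5],
    [[0,0,-0.2],[0,0,0],5],
    [[0,0,-0.35],[0,0,0],5],
    [[0,0,-0.5],[0,0,0],5],
    [[0,0,-0.5],[0,0,0],5],
    [[0,0,-0.5],[0,0,0],5],
    [[0,0,0],[0,0,0],5],
    [[0,0,0],[0,0,0],5]
  ]
}}

```text
clock: 4.92
tool_pos: [0.5549, 0.1488, 0.2352]
ee_rot: [0.997, -0.078, -0.001, 0.0]
force: [-0.2, 1.1, -3.2]
grip_width: 0.0211
```

Run:
```python
from h import *
o=robot.get_obs();print(o["tool_pos"],o["ee_rot"],o["force"],o["grip_width"])
c=save("w4","wrist"); save("s4","side")
```

```text
[0.55489952 0.14883514 0.23518873] [ 9.96923587e-01 -7.83675658e-02 -1.32065983e-03  3.75758388e-04] [-0.19817057  1.12307982 -3.22553075] 0.021058839318978687
```

View pics/w4.png

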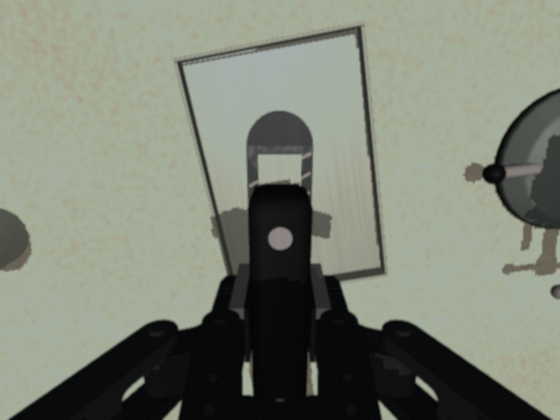

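View pics/s4.png

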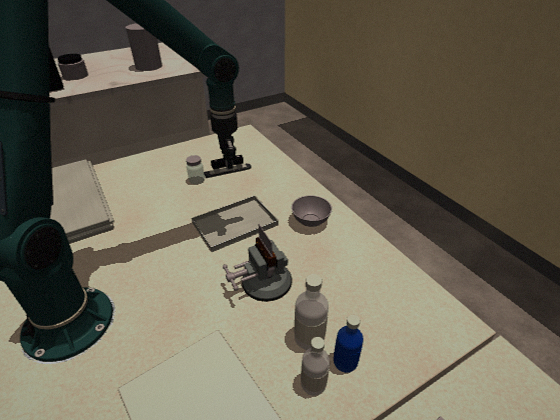

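The file is held level: the side view shows it horizontal at (228,170) and the pan empty. I rotate to the vise yaw and carry the file above the left start while checking the grip offset.

>>> {"op": "apply_moves", "data": {
  "commands": [
    [[0,0,0],[0,0,-0.0277],5],
    [[-0.09,0.45,0],[0,0,0],5],
    [[-0.09,0.45,0],[0,0,0],5],
    [[-0.09,0.45,0],[0,0,0],5],
    [[-0.09,0.45,0],[0,0,0],5],
    [[-0.09,0.45,0],[0,0,0],5],
    [[-0.09,0.45,0],[0,0,0],5],
    [[0,0,0],[0,0,0],5],
    [[0,0,0],[0,0,0],5]
  ]
}}

```text
clock: 6.15
tool_pos: [0.483, -0.1161, 0.2352]
ee_rot: [0.999, -0.035, -0.001, -0.0]
force: [-0.3, -0.1, -3.4]
grip_width: 0.0213
```

Run:
```python
from h import *
from scipy.spatial.transform import Rotation as R
c=load("w4");p=cloud(c)
t=np.array([.5549,.1488,.2352]);r=R.from_quat([0.99692,-0.07837,-0.00132,0.00038])
q=r.inv().apply((p-t).reshape(-1,3)).reshape(p.shape)
for v in (115,140,182,187,192,238,270): print(v,np.round(q[v,280],4))
o=robot.get_obs();print({k:np.round(o[k],4).tolist() for k in ("clock","tool_pos","ee_rot","force","torque","grip_width")})
save("s5","side");save("c5","scene")
for n,b in (("s5",(205,200,120,100)),("c5",(170,130,120,100))):
    x,y,w,h=b;i=cv2.imread(f"pics/{n}.png");cv2.imwrite(f"pics/{n}c.png",cv2.resize(i[y:y+h,x:x+w],None,fx=5,fy=5,interpolation=cv2.INTER_CUBIC))
    p=cloud(load(n)).reshape(-1,3)
```

```text
115 [ 0.0705 -0.001   0.0183]
140 [ 0.0604 -0.001   0.0183]
182 [ 0.0433 -0.001   0.0151]
187 [ 0.0472 -0.001  -0.0082]
192 [ 0.0472 -0.0011 -0.0153]
238 [ 0.0334 -0.0011 -0.0225]
270 [ 0.0212 -0.001  -0.0218]
{'clock': 6.15, 'tool_pos': [0.483, -0.1161, 0.2352], 'ee_rot': [0.9994, -0.0352, -0.0013, -0.0003], 'force': [-0.3214, -0.1368, -3.3652], 'torque': [0.006, -0.0152, 0.0074], 'grip_width': 0.0213}
```

View pics/s5c.png

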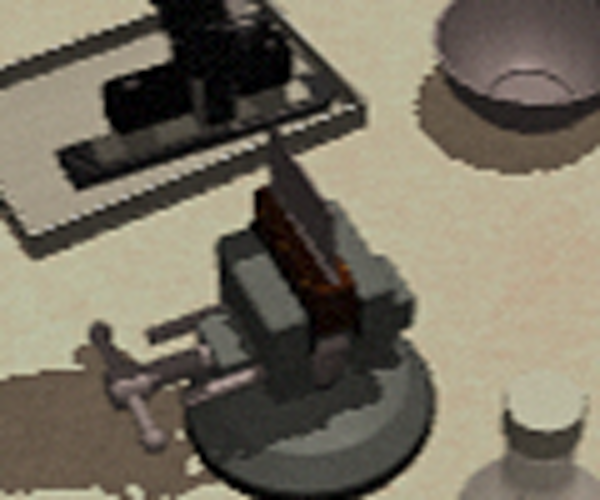

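View pics/c5c.png

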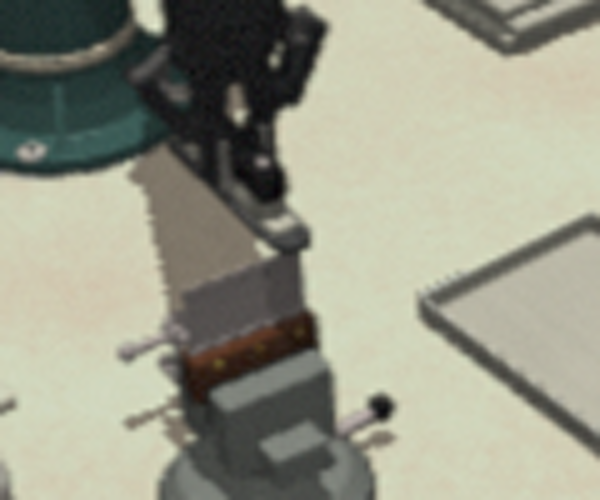

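The grip is good: the file centre is about 3 mm behind the TCP and its underside 24 mm below it. The toe is over the left third, at (285,235) in the scene crop. I now feel for the edge, with a free force baseline of z ≈ -3.4 N.

>>> {"op": "apply_moves", "data": {
  "commands": [
    [[0,0,0.08],[0,0,0],5],
    [[0,0,0.06],[0,0,0],5],
    [[0,0,0],[0,0,0],5],
    [[0,0,0],[0,0,0],5]
  ]
}}

```text
clock: 6.75
tool_pos: [0.4837, -0.1165, 0.2222]
ee_rot: [0.999, -0.035, -0.0, 0.0]
force: [-0.6, 0.9, -2.2]
grip_width: 0.021
```

>>> {"op": "apply_moves", "data": {
  "commands": [
    [[0,0,0.015],[0,0,0],5]
  ]
}}

```text
clock: 6.88
tool_pos: [0.4839, -0.1167, 0.221]
ee_rot: [0.999, -0.035, 0.0, 0.0]
force: [-0.4, -1.1, -2.5]
grip_width: 0.0211
```

>>> {"op": "apply_moves", "data": {
  "commands": [
    [[0,0,0.015],[0,0,0],5]
  ]
}}

```text
clock: 7.0
tool_pos: [0.4838, -0.1166, 0.2194]
ee_rot: [0.999, -0.035, 0.0, 0.0]
force: [0.4, -0.3, -2.3]
grip_width: 0.0212
```

>>> {"op": "apply_moves", "data": {
  "commands": [
    [[0,0,0.01],[0,0,0],5]
  ]
}}

```text
clock: 7.12
tool_pos: [0.4837, -0.1166, 0.2183]
ee_rot: [0.999, -0.035, 0.0, 0.0]
force: [0.3, -0.4, -2.4]
grip_width: 0.0213
```

>>> {"op": "apply_moves", "data": {
  "commands": [
    [[0,0,0.01],[0,0,0],5],
    [[0,0,0.01],[0,0,0],5]
  ]
}}

```text
clock: 7.38
tool_pos: [0.4837, -0.1166, 0.2163]
ee_rot: [0.999, -0.035, 0.0, 0.0]
force: [0.9, -0.3, -3.4]
grip_width: 0.0209
```

>>> {"op": "apply_moves", "data": {
  "commands": [
    [[0,0,0.01],[0,0,0],5]
  ]
}}

```text
clock: 7.5
tool_pos: [0.4837, -0.1166, 0.2152]
ee_rot: [0.999, -0.035, 0.0, 0.0]
force: [-0.1, -0.7, -3.5]
grip_width: 0.0214
```

>>> {"op": "apply_moves", "data": {
  "commands": [
    [[0,0,0.01],[0,0,0],5]
  ]
}}

```text
clock: 7.62
tool_pos: [0.484, -0.1166, 0.2146]
ee_rot: [0.999, -0.035, 0.0, -0.0]
force: [-1.0, 1.1, 4.7]
grip_width: 0.0215
```

>>> {"op": "apply_moves", "data": {
  "commands": [
    [[0,0,0.01],[0,0,0],5]
  ]
}}

```text
clock: 7.75
tool_pos: [0.4846, -0.1166, 0.2142]
ee_rot: [0.999, -0.035, 0.001, -0.0]
force: [-1.4, 1.1, 10.4]
grip_width: 0.0212
```

Contact comes at TCP z ≈ 0.2148, and pressure rises about 6 N per commanded mm. I ease off to about 7 N and stroke forward.

>>> {"op": "apply_moves", "data": {
  "commands": [
    [[0.03,0,-0.011],[0,0,0],5]
  ]
}}

```text
clock: 7.88
tool_pos: [0.4862, -0.1168, 0.2148]
ee_rot: [0.999, -0.035, -0.0, -0.0]
force: [-1.5, 0.7, -0.1]
grip_width: 0.0216
```

>>> {"op": "apply_moves", "data": {
  "commands": [
    [[0.05,0,0],[0,0,0],5]
  ]
}}

```text
clock: 8.0
tool_pos: [0.4905, -0.1171, 0.2146]
ee_rot: [0.999, -0.035, -0.001, -0.0]
force: [-5.2, 0.7, 6.6]
grip_width: 0.021
```

>>> {"op": "apply_moves", "data": {
  "commands": [
    [[0.06,0,-0.002],[0,0,0],5]
  ]
}}

```text
clock: 8.12
tool_pos: [0.4955, -0.1176, 0.2146]
ee_rot: [0.999, -0.035, -0.002, -0.001]
force: [-7.0, 0.4, 8.0]
grip_width: 0.0213
```

>>> {"op": "apply_moves", "data": {
  "commands": [
    [[0.08,0,0],[0,0,0],5]
  ]
}}

```text
clock: 8.25
tool_pos: [0.5032, -0.1182, 0.2146]
ee_rot: [0.999, -0.035, -0.003, -0.001]
force: [-6.2, -0.1, 7.7]
grip_width: 0.0212
```

>>> {"op": "apply_moves", "data": {
  "commands": [
    [[0.08,0,0],[0,0,0],5]
  ]
}}

```text
clock: 8.38
tool_pos: [0.5114, -0.1189, 0.2146]
ee_rot: [0.999, -0.035, -0.003, -0.001]
force: [-6.2, -0.0, 7.4]
grip_width: 0.0213
```

>>> {"op": "apply_moves", "data": {
  "commands": [
    [[0.08,0,-0.003],[0,0,0],5],
    [[0.08,0,0],[0,0,0],5]
  ]
}}

```text
clock: 8.62
tool_pos: [0.5297, -0.12, 0.2148]
ee_rot: [0.999, -0.035, -0.0, 0.0]
force: [-2.6, -0.1, 1.6]
grip_width: 0.0213
```

>>> {"op": "apply_moves", "data": {
  "commands": [
    [[0.08,0,0],[0,0,0],5],
    [[0.08,0,0],[0,0,0],5]
  ]
}}

```text
clock: 8.88
tool_pos: [0.546, -0.1209, 0.2147]
ee_rot: [0.999, -0.035, -0.0, 0.0]
force: [-1.4, 0.6, 0.8]
grip_width: 0.0212
```

>>> {"op": "apply_moves", "data": {
  "commands": [
    [[0.08,0,0],[0,0,0],5]
  ]
}}

```text
clock: 9.0
tool_pos: [0.5542, -0.1214, 0.2148]
ee_rot: [0.999, -0.035, 0.0, 0.0]
force: [-1.4, 0.3, 0.0]
grip_width: 0.0214
```

>>> {"op": "apply_moves", "data": {
  "commands": [
    [[0.05,0,0.008],[0,0,0],5]
  ]
}}

```text
clock: 9.12
tool_pos: [0.5584, -0.1217, 0.2142]
ee_rot: [0.999, -0.035, -0.001, -0.0]
force: [-6.3, 0.7, 8.2]
grip_width: 0.0211
```

>>> {"op": "apply_moves", "data": {
  "commands": [
    [[0.07,0,0.003],[0,0,0],5]
  ]
}}

```text
clock: 9.25
tool_pos: [0.5631, -0.1221, 0.2138]
ee_rot: [0.999, -0.035, -0.003, -0.001]
force: [-7.0, 1.0, 8.5]
grip_width: 0.0211
```

>>> {"op": "apply_moves", "data": {
  "commands": [
    [[0.06,0,0],[0,0,0],5]
  ]
}}

```text
clock: 9.38
tool_pos: [0.5692, -0.1228, 0.2139]
ee_rot: [0.999, -0.035, -0.003, -0.001]
force: [-5.8, 0.2, 7.0]
grip_width: 0.0211
```

>>> {"op": "apply_moves", "data": {
  "commands": [
    [[0.02,0,-0.06],[0,0,0],5],
    [[0,0,-0.14],[0,0,0],5],
    [[-0.22,0.1,0],[0,0,0],5],
    [[-0.32,0.09,0],[0,0,0],5],
    [[-0.34,0.09,0],[0,0,0],5],
    [[0,0,0.1],[0,0,0],5],
    [[0,0,0.06],[0,0,0],5],
    [[0,0,0],[0,0,0],5],
    [[0,0,0],[0,0,0],5]
  ]
}}

```text
clock: 10.5
tool_pos: [0.4848, -0.1445, 0.2179]
ee_rot: [0.999, -0.035, 0.0, 0.0]
force: [-1.1, -0.4, -2.9]
grip_width: 0.0211
```

Run:
```python
from h import *
o=robot.get_obs();print({k:np.round(o[k],4).tolist() for k in ("clock","tool_pos","ee_rot","force","torque","grip_width")})
save("s6","side")
n,b="s6",(205,200,120,100)
x,y,w,h=b;i=cv2.imread(f"pics/{n}.png");cv2.imwrite(f"pics/{n}c.png",cv2.resize(i[y:y+h,x:x+w],None,fx=5,fy=5,interpolation=cv2.INTER_CUBIC))
```

```text
{'clock': 10.5, 'tool_pos': [0.4848, -0.1445, 0.2179], 'ee_rot': [0.9994, -0.0345, 0.0004, 0.0002], 'force': [-1.0943, -0.3702, -2.9267], 'torque': [-0.0429, 0.0015, 0.0141], 'grip_width': 0.0211}
```

View pics/s6c.png

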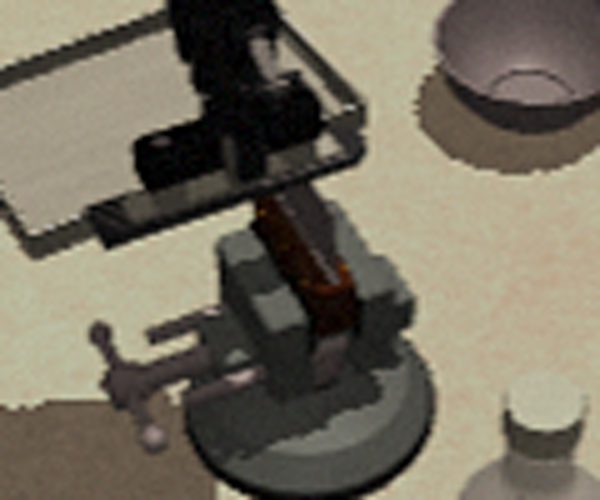

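The file is level and just above the middle of the blade. Descending to touch.

>>> {"op": "apply_moves", "data": {
  "commands": [
    [[0,0,0.02],[0,0,0],5],
    [[0,0,0.006],[0,0,0],5]
  ]
}}

```text
clock: 10.8
tool_pos: [0.4837, -0.1446, 0.2151]
ee_rot: [0.999, -0.035, -0.0, 0.0]
force: [-0.5, -0.7, -1.4]
grip_width: 0.0212
```

>>> {"op": "apply_moves", "data": {
  "commands": [
    [[0.02,0,0.006],[0,0,0],5]
  ]
}}

```text
clock: 10.92
tool_pos: [0.4852, -0.1448, 0.2147]
ee_rot: [0.999, -0.035, -0.001, -0.0]
force: [-2.9, 0.3, 3.1]
grip_width: 0.0212
```

>>> {"op": "apply_moves", "data": {
  "commands": [
    [[0.03,0,0.006],[0,0,0],5]
  ]
}}

```text
clock: 11.05
tool_pos: [0.4873, -0.145, 0.2145]
ee_rot: [0.999, -0.035, -0.001, -0.001]
force: [-7.8, 2.2, 11.2]
grip_width: 0.0211
```

>>> {"op": "apply_moves", "data": {
  "commands": [
    [[0.06,0,-0.006],[0,0,0],5]
  ]
}}

```text
clock: 11.18
tool_pos: [0.4933, -0.1457, 0.215]
ee_rot: [0.999, -0.036, -0.001, -0.0]
force: [-0.8, 0.5, -1.3]
grip_width: 0.021
```

>>> {"op": "apply_moves", "data": {
  "commands": [
    [[0.07,0,0],[0,0,0],5]
  ]
}}

```text
clock: 11.3
tool_pos: [0.5022, -0.1461, 0.2148]
ee_rot: [0.999, -0.035, 0.0, 0.0]
force: [-2.0, 0.0, 0.0]
grip_width: 0.0215
```

>>> {"op": "apply_moves", "data": {
  "commands": [
    [[0.08,0,0.001],[0,0,0],5]
  ]
}}

```text
clock: 11.42
tool_pos: [0.5096, -0.1466, 0.2147]
ee_rot: [0.999, -0.035, -0.001, -0.0]
force: [-4.8, 0.4, 6.4]
grip_width: 0.0209
```

>>> {"op": "apply_moves", "data": {
  "commands": [
    [[0.08,0,0.001],[0,0,0],5]
  ]
}}

```text
clock: 11.55
tool_pos: [0.5167, -0.1471, 0.2146]
ee_rot: [0.999, -0.035, -0.002, -0.0]
force: [-5.3, 1.2, 6.9]
grip_width: 0.021
```

>>> {"op": "apply_moves", "data": {
  "commands": [
    [[0.08,0,0],[0,0,0],5],
    [[0.08,0,0],[0,0,0],5]
  ]
}}

```text
clock: 11.8
tool_pos: [0.5327, -0.1484, 0.2146]
ee_rot: [0.999, -0.035, -0.002, -0.0]
force: [-4.6, 0.7, 5.4]
grip_width: 0.0212
```

>>> {"op": "apply_moves", "data": {
  "commands": [
    [[0.08,0,0.001],[0,0,0],5],
    [[0.08,0,0.001],[0,0,0],5]
  ]
}}

```text
clock: 12.05
tool_pos: [0.5484, -0.1494, 0.2144]
ee_rot: [0.999, -0.035, -0.002, -0.0]
force: [-5.6, 0.7, 6.8]
grip_width: 0.0212
```

>>> {"op": "apply_moves", "data": {
  "commands": [
    [[0.08,0,0.001],[0,0,0],5]
  ]
}}

```text
clock: 12.18
tool_pos: [0.5563, -0.15, 0.2142]
ee_rot: [0.999, -0.035, -0.002, -0.0]
force: [-5.2, 0.1, 5.6]
grip_width: 0.0213
```

>>> {"op": "apply_moves", "data": {
  "commands": [
    [[0.06,0,0.001],[0,0,0],5]
  ]
}}

```text
clock: 12.3
tool_pos: [0.5624, -0.1504, 0.2141]
ee_rot: [0.999, -0.035, -0.002, -0.0]
force: [-4.6, 0.5, 6.3]
grip_width: 0.0214
```

>>> {"op": "apply_moves", "data": {
  "commands": [
    [[0.06,0,0.001],[0,0,0],5]
  ]
}}

```text
clock: 12.42
tool_pos: [0.5681, -0.1508, 0.214]
ee_rot: [0.999, -0.035, -0.002, -0.0]
force: [-6.2, 0.2, 6.6]
grip_width: 0.0213
```

>>> {"op": "apply_moves", "data": {
  "commands": [
    [[0.02,0,-0.06],[0,0,0],5],
    [[0,0,-0.14],[0,0,0],5],
    [[-0.22,0.1,0],[0,0,0],5],
    [[-0.33,0.09,0],[0,0,0],5],
    [[-0.35,0.09,0],[0,0,0],5],
    [[0,0,0.1],[0,0,0],5],
    [[0,0,0.06],[0,0,0],5],
    [[0,0,0.02],[0,0,0],5],
    [[0,0,0],[0,0,0],5]
  ]
}}

```text
clock: 13.55
tool_pos: [0.4807, -0.1723, 0.2158]
ee_rot: [0.999, -0.034, 0.0, 0.0]
force: [0.0, 1.0, -3.2]
grip_width: 0.0211
```

>>> {"op": "apply_moves", "data": {
  "commands": [
    [[0,0,0.006],[0,0,0],5]
  ]
}}

```text
clock: 13.68
tool_pos: [0.4804, -0.1725, 0.2154]
ee_rot: [0.999, -0.035, 0.0, 0.0]
force: [0.2, -0.6, -3.1]
grip_width: 0.0214
```

>>> {"op": "apply_moves", "data": {
  "commands": [
    [[0.02,0,0.005],[0,0,0],5]
  ]
}}

```text
clock: 13.8
tool_pos: [0.4819, -0.1726, 0.2149]
ee_rot: [0.999, -0.035, 0.0, 0.0]
force: [-0.6, -0.7, -1.8]
grip_width: 0.0217
```

>>> {"op": "apply_moves", "data": {
  "commands": [
    [[0.03,0,0.006],[0,0,0],5]
  ]
}}

```text
clock: 13.92
tool_pos: [0.4843, -0.1729, 0.2145]
ee_rot: [0.999, -0.035, -0.001, -0.0]
force: [-4.0, 0.6, 5.6]
grip_width: 0.0212
```

>>> {"op": "apply_moves", "data": {
  "commands": [
    [[0.04,0,0.002],[0,0,0],5]
  ]
}}

```text
clock: 14.05
tool_pos: [0.4875, -0.1733, 0.2145]
ee_rot: [0.999, -0.035, -0.001, -0.001]
force: [-5.0, 1.5, 6.9]
grip_width: 0.0211
```

>>> {"op": "apply_moves", "data": {
  "commands": [
    [[0.05,0,0],[0,0,0],5]
  ]
}}

```text
clock: 14.18
tool_pos: [0.4927, -0.1738, 0.2146]
ee_rot: [0.999, -0.035, -0.001, -0.0]
force: [-3.7, 0.2, 5.5]
grip_width: 0.021
```

>>> {"op": "apply_moves", "data": {
  "commands": [
    [[0.07,0,0.001],[0,0,0],5],
    [[0.08,0,0],[0,0,0],5]
  ]
}}

```text
clock: 14.42
tool_pos: [0.5075, -0.1749, 0.2146]
ee_rot: [0.999, -0.035, -0.001, -0.0]
force: [-5.0, 0.5, 6.0]
grip_width: 0.0212
```

>>> {"op": "apply_moves", "data": {
  "commands": [
    [[0.08,0,0],[0,0,0],5],
    [[0.08,0,0],[0,0,0],5]
  ]
}}

```text
clock: 14.68
tool_pos: [0.5235, -0.176, 0.2145]
ee_rot: [0.999, -0.035, -0.001, -0.0]
force: [-4.7, 1.5, 5.8]
grip_width: 0.0213
```

>>> {"op": "apply_moves", "data": {
  "commands": [
    [[0.08,0,0.001],[0,0,0],5],
    [[0.08,0,0.001],[0,0,0],5]
  ]
}}

```text
clock: 14.92
tool_pos: [0.5392, -0.1771, 0.2143]
ee_rot: [0.999, -0.035, -0.002, -0.001]
force: [-6.0, 0.4, 7.1]
grip_width: 0.0213
```

>>> {"op": "apply_moves", "data": {
  "commands": [
    [[0.08,0,0.001],[0,0,0],5]
  ]
}}

```text
clock: 15.05
tool_pos: [0.547, -0.1777, 0.2142]
ee_rot: [0.999, -0.035, -0.002, -0.001]
force: [-5.5, -0.4, 6.8]
grip_width: 0.0214
```

>>> {"op": "apply_moves", "data": {
  "commands": [
    [[0.07,0,0.001],[0,0,0],5]
  ]
}}

```text
clock: 15.18
tool_pos: [0.554, -0.1781, 0.2141]
ee_rot: [0.999, -0.035, -0.002, -0.001]
force: [-5.2, 0.3, 7.1]
grip_width: 0.0213
```

>>> {"op": "apply_moves", "data": {
  "commands": [
    [[0.06,0,0.001],[0,0,0],5]
  ]
}}

```text
clock: 15.3
tool_pos: [0.5599, -0.1786, 0.214]
ee_rot: [0.999, -0.035, -0.002, -0.001]
force: [-4.7, 0.1, 6.8]
grip_width: 0.0209
```

>>> {"op": "apply_moves", "data": {
  "commands": [
    [[0.05,0,0],[0,0,0],5],
    [[0.02,0,-0.06],[0,0,0],5],
    [[0,0,-0.2],[0,0,0],5],
    [[0,0,0],[0,0,0],5],
    [[-0.05,-0.5,0],[0,0,0],5],
    [[-0.05,-0.53,0],[0,0,0],5],
    [[-0.05,-0.53,0],[0,0,0],5],
    [[-0.06,-0.53,0],[0,0,0],5],
    [[-0.06,-0.53,0],[0,0,0],5],
    [[-0.06,-0.53,0],[0,0,0],5],
    [[0,0,0],[0,0,0],5],
    [[0,0,0],[0,0,0],5]
  ]
}}

```text
clock: 16.8
tool_pos: [0.5573, 0.1378, 0.2388]
ee_rot: [0.999, -0.035, -0.0, 0.0]
force: [-0.6, -0.7, -3.0]
grip_width: 0.0211
```

Run:
```python
from h import *
o=robot.get_obs();print({k:np.round(o[k],4).tolist() for k in ("clock","tool_pos","ee_rot","force","torque","grip_width")})
save("s7","side")
n,b="s7",(185,130,120,120)
x,y,w,h=b;i=cv2.imread(f"pics/{n}.png");cv2.imwrite(f"pics/{n}c.png",cv2.resize(i[y:y+h,x:x+w],None,fx=5,fy=5,interpolation=cv2.INTER_CUBIC))
```

```text
{'clock': 16.8, 'tool_pos': [0.5573, 0.1378, 0.2388], 'ee_rot': [0.9994, -0.0346, -0.0003, 0.0005], 'force': [-0.6466, -0.6503, -2.9817], 'torque': [-0.0523, 0.0001, 0.0222], 'grip_width': 0.0211}
```

View pics/s7c.png

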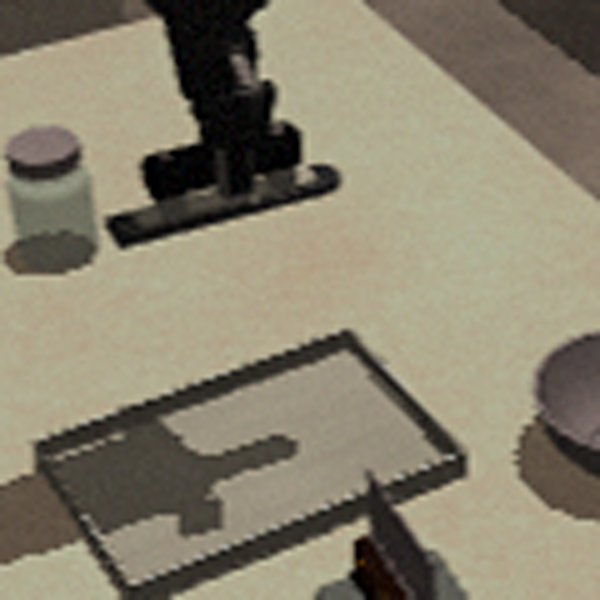

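The file is still level (side crop, toe at (335,180)) and above the pan's middle. I lower it gently.

>>> {"op": "apply_moves", "data": {
  "commands": [
    [[0,0,0.45],[0,0,0],5],
    [[0,0,0.5],[0,0,0],5],
    [[0,0,0.5],[0,0,0],5],
    [[0,0,0.35],[0,0,0],5],
    [[0,0,0.17],[0,0,0],5],
    [[0,0,0.06],[0,0,0],5],
    [[0,0,0.02],[0,0,0],5],
    [[0,0,0],[0,0,0],5]
  ]
}}

```text
clock: 17.85
tool_pos: [0.5586, 0.1379, 0.0355]
ee_rot: [0.999, -0.035, 0.001, -0.0]
force: [0.7, 0.0, -2.7]
grip_width: 0.0212
```

>>> {"op": "apply_moves", "data": {
  "commands": [
    [[0,0,0.02],[0,0,0],5],
    [[0,0,0.015],[0,0,0],5]
  ]
}}

```text
clock: 18.1
tool_pos: [0.5579, 0.1381, 0.0313]
ee_rot: [0.999, -0.035, 0.0, -0.0]
force: [-0.1, -0.3, -2.3]
grip_width: 0.0211
```

>>> {"op": "apply_moves", "data": {
  "commands": [
    [[0,0,0.01],[0,0,0],5]
  ]
}}

```text
clock: 18.23
tool_pos: [0.5577, 0.138, 0.03]
ee_rot: [0.999, -0.035, 0.0, -0.0]
force: [-0.4, 0.0, -2.2]
grip_width: 0.0213
```

>>> {"op": "apply_moves", "data": {
  "commands": [
    [[0,0,0.01],[0,0,0],5],
    [[0,0,0.01],[0,0,0],5]
  ]
}}

```text
clock: 18.48
tool_pos: [0.5576, 0.1379, 0.0278]
ee_rot: [0.999, -0.035, -0.0, 0.0]
force: [0.7, -0.0, -2.2]
grip_width: 0.0215
```

>>> {"op": "apply_moves", "data": {
  "commands": [
    [[0,0,0.008],[0,0,0],5]
  ]
}}

```text
clock: 18.6
tool_pos: [0.5576, 0.1378, 0.027]
ee_rot: [0.999, -0.035, -0.0, 0.0]
force: [-0.1, -0.3, -3.1]
grip_width: 0.0214
```

>>> {"op": "apply_moves", "data": {
  "commands": [
    [[0,0,0.006],[0,0,0],5],
    [[0,0,0],[0,0,0],5]
  ]
}}

```text
clock: 18.85
tool_pos: [0.5576, 0.1378, 0.0268]
ee_rot: [0.999, -0.035, -0.0, -0.0]
force: [-1.3, 0.8, 2.6]
grip_width: 0.021
```

The file is down with a light ~5 N, so I open the fingers.

>>> {"op": "apply_moves", "data": {
  "commands": [
    [[0,0,0],[0,0,0],30],
    [[0,0,0],[0,0,0],45],
    [[0,0,0],[0,0,0],60],
    [[0,0,0],[0,0,0],60],
    [[0,0,-0.05],[0,0,0],60],
    [[0,0,-0.2],[0,0,0],60],
    [[0,0,-0.4],[0,0,0],60],
    [[0,0,-0.5],[0,0,0],60],
    [[0,0,-0.5],[0,0,0],60],
    [[0,0,-0.3],[0,0,0],60],
    [[0,0,0],[0,0,0],60],
    [[0,0,0],[0,0,0],60]
  ]
}}

```text
clock: 20.35
tool_pos: [0.5568, 0.1379, 0.221]
ee_rot: [0.999, -0.035, -0.001, 0.0]
force: [-0.1, -0.6, -0.8]
grip_width: 0.0601
```

Run:
```python
from h import *
o=robot.get_obs();print({k:np.round(o[k],4).tolist() for k in ("clock","tool_pos","force","grip_width")})
c=save("w8","wrist");save("s8","side")
p=cloud(c);im=c["image"].astype(int);X,Y,Z=p[...,0],p[...,1],p[...,2]
m=((X>.44)&(X<.68)&(Y>.06)&(Y<.22)&(Z>.040)&(Z<.056)&(im.max(2)<60)).astype(np.uint8);m[270:]=0
print("bar",cv2.minAreaRect(p[m>0][:,:2].astype(np.float32)),np.percentile(Z[m>0],[5,50,95]))
m=(X>.38)&(X<.75)&(Y>0.02)&(Y<.26)&(Z>.016)&(Z<.027);m[290:]=0
print("pan",cv2.minAreaRect(p[m][:,:2].astype(np.float32)))
a=cv2.imread("pics/side0.png");b=cv2.imread("pics/s8.png")
for n,(x,y,w,h) in dict(bowl=(285,190,55,45),jar=(180,150,30,40),bottles=(285,270,85,130)).items():
    print(n,np.abs(a[y:y+h,x:x+w].astype(int)-b[y:y+h,x:x+w]).mean().round(2))
```

```text
{'clock': 20.35, 'tool_pos': [0.5568, 0.1379, 0.221], 'force': [-0.1269, -0.5705, -0.7854], 'grip_width': 0.0601}
bar ((0.5553474426269531, 0.13952642679214478), (0.022014327347278595, 0.09864568710327148), 85.82535552978516) [0.04492011 0.04840061 0.04986748]
pan ((0.5608469843864441, 0.1397400200366974), (0.23237158358097076, 0.1705358922481537), 1.1936113834381104)
bowl 4.81
jar 2.91
bottles 2.93
```

View pics/w8.png

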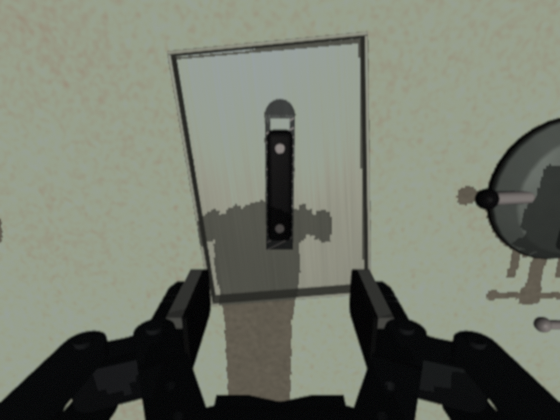

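View pics/s8.png

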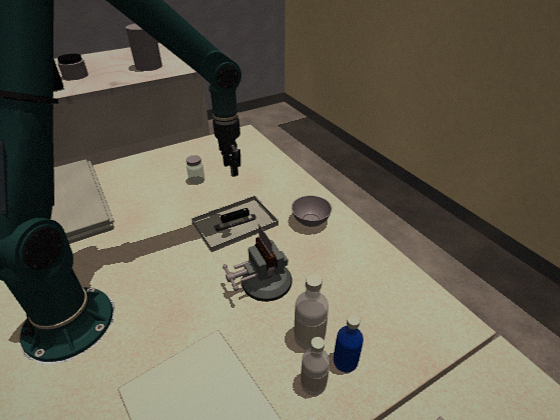

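The file lies flat in the pan's middle (wrist view, bar (280,130)–(280,245), top height 48–50 mm as at the start). The gripper is clear of it, and the bowl, jar and bottles are unmoved. I hand in.

```bash
python3 -c "
from cell import workorder
print(workorder.sign_off())"
```

```text
the job is handed in; nothing more can be done
None
```

I picked up the file, felt for the edge, made one forward stroke on each third in the order left, middle, right, then laid the file back in the pan and handed the job in at about 20 s. No verdict is reported.

- **Edge:** it lies about 190 mm above the counter, roughly 70 mm above the jaw tops, found by touch.
- **Strokes:** each ran about 80–85 mm forward, and I lifted the file about 20–25 mm clear for every return.
- **Pressure:** it was mostly 8–11 N by the wrist force. It touched about 14 N as each of the first two strokes began, above the 4–12 N band but well under the 25 N limit. It fell to about 3 N late in the left stroke and to about 2–3 N for two rows early in the middle one. I corrected both. I judged that the left and middle strokes' front and rear steps were met outside those dips, from the wrist readings and position.
- **Last checks:** the file is flat in the pan, within about 6 mm of its centre. The bar top is at the same height as at the start, and the gripper is open and about 0.2 m up. The side picture shows the bowl, jar and bottles where they were; I compared this one view with the start picture.
- **Disagreement:** the wrist camera placed the file and pan 4–6 mm farther left than the other two cameras did. I used positions in between, and this stayed within all tolerances.

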